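Press home the rocking box lid

ROBOT

A 6-joint arm with a two-finger parallel gripper is mounted at the origin on the work surface. World frame = base frame: x ahead of the robot, y to its left, z up, the work surface at z = 0. Lengths are in m, angles in rad, forces in N, time in s.
With the tool pointing down it reaches from about 0.3 to 0.825 m from the base axis. Payload 5.4 kg.
Tool frame: the origin (TCP) lies at the very end of the fingers, on their centre line; the grasp point (between the pads) lies 19 mm behind it; z points along the fingers, x is the direction in which the jaws open and shut, and the axes are right-handed (so a half turn about z gives the same grasp; the last joint's range is limited). The gripper opens to 92 mm and grips with 3 to 60 N. Pads are 20 mm wide; open, the fingers measure 128 mm over their backs; the gripper's body (75 mm by 189 mm) begins 69 mm behind the grasp point.
Start: joints at [-1.428, 0.158, 1.597, -0, 1.386, -0.21], TCP at [0.199, -0.54, 0.215] pointing down, gripper open.
Joint ranges: [-2.91, 2.91], [-0.94, 2.29], [0.18, 2.7], [-1.29, 4.43], [0.17, 2.64], [-3, 3]. Speed limits (rad/s): [2.57, 2.57, 3.14, 3.14, 3.14, 3.14].

INTERFACE

Orientations are given as a rotation vector (axis times angle).
In Python, from workcell import bot gives the robot as it stands. Calls block until the motion is done:
- bot.goto(position, orientation): joint-space move of the TCP to a pose.
- bot.line_to(position, rot=None, max_speed=0.15): straight line of the TCP; rot=None keeps the orientation; max_speed is the mean speed in m/s.
- bot.set_joints(angles): joint-space move.
- bot.set_gripper(opening, newtons=None): opening from 0.0 (shut) to 1.0 (fully open); newtons is the grip in N (None keeps the last); returns when the fingers have stopped.
- bot.hold(seconds).
- bot.inverse_kinematics(position, orientation): joint angles nearest the present ones, or None.
- bot.read_camera(name): name is "side" or "top" or "wrist"; returns a dict with "pixels" (480x640x3 uint8, blue, green, red), "fx", "fy", "cx", "cy" (pixels), "R" (3x3) and "t" (3): a world point X has camera coordinates R X + t. Camera axes: x right, y down, z forward; pixel columns grow to the right and rows downward; lengths in m; the calibration is good to about 2 mm. A picture is of the moment at which its call begins. There is no depth.
A pose or a line that the arm cannot do raises bot.MotionError and nothing moves.
- bot.job_done(): hands the job in, once; it reports no verdict.
Readings, each from a call of its own:
- bot.current_clock(): time.
- bot.current_joints(): joint angles.
- bot.current_joint_vel(): joint speeds.
- bot.current_effort(): joint torques, N m.
- bot.current_ee_pos(): TCP position.
- bot.current_tool_rot(): TCP orientation.
- bot.current_contact_force(): force on the tool from outside, world axes, zero at the start.
- bot.current_ft_torque(): the same for the moment, N m.
- bot.current_opening(): opening from 0.0 (shut) to 1.0 (fully open).
Only numpy, scipy, OpenCV 4.12 (cv2) and the standard library are available. Lean on these libraries where they do the work, as an engineer would, in place of code of your own. Each camera call takes 0.05 s, during which the arm holds its last target.

TASK

One of the four box lids has not gone down on its box: it rocks when you press one end of it, while the others are firm. Find it by pressing with the fingertips, push it fully home on its box, and finish still pressing down on that lid (the program ends while holding it down, so that its tape can grip). Do not lift any lid, and leave the tape roll, bottle and paperweight where they are.

Things in the scene. Friction and masses are not known exactly. Their poses are not given: they have to be found in the camera images.
- lid_a: flat grey cloth-covered box lid, 104 mm along its own x, 80 mm along its own y, 18 mm skirt hiding how it sits. Origin: centre of its top face, z up. One of four alike (read all four notes). The boxes are heavy, fixed to the bench, in any order and of differing height: lid tops 54 to 68 mm above the bench, so height does not tell how a lid sits.
- lid_b: flat grey cloth-covered box lid, 104 mm along its own x, 80 mm along its own y, 18 mm skirt hiding how it sits. Origin: centre of its top face, z up. Three of the four lids are fully down and firm: pressed anywhere on top they give less than 1 mm. One, in any place, sits 5 mm high, level at rest, tight at mid-length.
- lid_c: flat grey cloth-covered box lid, 104 mm along its own x, 80 mm along its own y, 18 mm skirt hiding how it sits. Origin: centre of its top face, z up. The unseated lid, pressed with 2 to 6 N some 40 mm from its centre along its x (either end), tilts about 0.1 rad about its y, that end sinking 4 mm; let go, it springs level. This does not seat it.
- lid_d: flat grey cloth-covered box lid, 104 mm along its own x, 80 mm along its own y, 18 mm skirt hiding how it sits. Origin: centre of its top face, z up. The unseated lid, pressed down at its centre with more than about 8 N (15 N is ample), slides 5 mm straight down until it rests on its box, and stays there.
- tape_roll: bystander: loose cardboard tape core, ring 84 mm across, 45 mm high, lying flat; origin: centre of its underside. Leave alone.
- glue_bottle: bystander: loose white bottle 48 mm across, 100 mm high, standing; origin: centre of its underside. Leave alone.
- weight: bystander: loose dark steel paperweight with a knob, 52 mm across, 62 mm high, standing; origin: centre of its underside. Leave alone.

How it is judged:
By the outcome, as a careful person would: the job done as asked, in the order asked, and still so for the second after the job is handed in, while the arm keeps its last pose, push and grip.
It also fails if it takes over 58 s, if anything falls off the work surface, if the arm or the gripper's body presses on something with over 40 N, if the wrist force passes 120 N, or if a joint passes its speed limit or range.

## Working session

There is one attempt and no reset: what is moved stays moved. The work goes in short steps, each a Python script; the robot and the scene stay as the last script left them, time stands still between calls to the robot, and variables do not carry over. Pictures are saved under pics/ and viewed, and the job is handed in when it is done.

```bash
mkdir -p pics; ls
python3 - <<'E'
from workcell import bot
import cv2
for n in("top","side","wrist"):
    c=bot.read_camera(n); cv2.imwrite(f"pics/{n}0.png",c["pixels"]); print(n,c["fx"],c["cx"],c["cy"],c["R"],c["t"])
print(bot.current_clock(),bot.current_tool_rot(),bot.current_opening(),bot.current_contact_force())
E
```

```text
pics
top 465.68590184886483 321.1881478606137 242.2502900573686 [[-0.01973581 -0.99961324  0.01959242]
 [-0.99774153  0.01843286 -0.0645916 ]
 [ 0.06420548 -0.02082294 -0.99771943]] [-0.0105887   0.62760888  0.79016747]
side 542.3141562264802 324.54455143780723 239.01056333620008 [[ 9.89329898e-01 -1.45691180e-01 -6.57616856e-04]
 [-9.51106477e-02 -6.42425577e-01 -7.60423134e-01]
 [ 1.10364474e-01  7.52371888e-01 -6.49427613e-01]] [-0.62712804  0.09912133  1.00159642]
wrist 332.7946408117924 324.7883141846067 233.36686093394286 [[ 0.34560454 -0.93837742 -0.00230831]
 [-0.90908728 -0.33542478  0.24708406]
 [-0.23263237 -0.08329491 -0.9689913 ]] [-0.5745347  -0.02820358  0.39047527]
0.15 [-2.57594991e+00  1.79648598e+00  1.56493299e-03] 1.0043178510665336 [-0.52866565  0.08593092 -0.18712303]
```

View pics/top0.png

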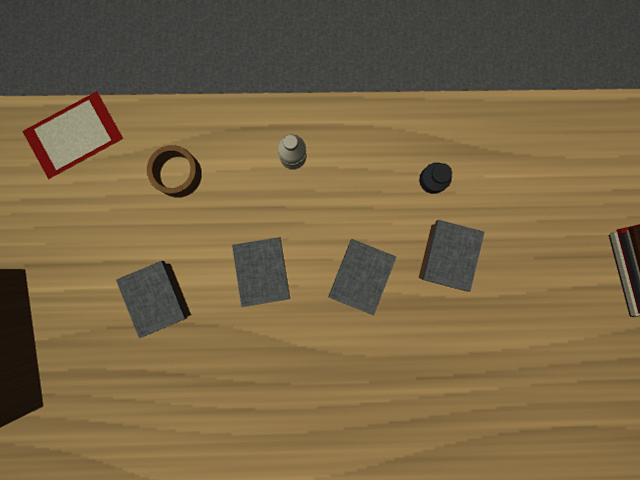

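View pics/side0.png

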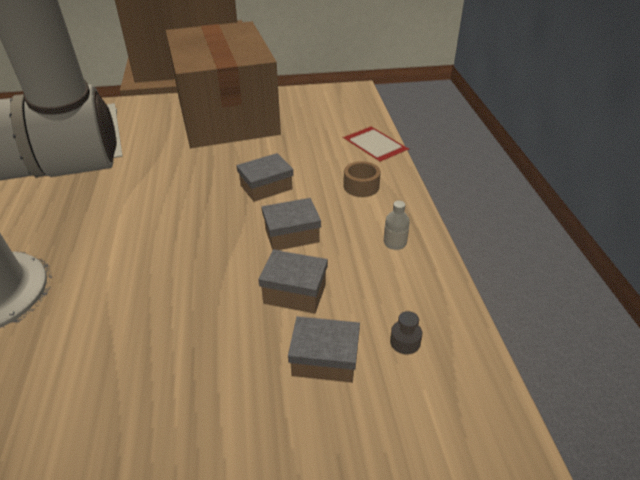

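```bash
cat > h.py <<'E'
import numpy as np, cv2
from workcell import bot
from scipy.spatial.transform import Rotation as Ro
def ray(c,u,v,z):
    d=c["R"].T@np.array([(u-c["cx"])/c["fx"],(v-c["cy"])/c["fy"],1]); o=-c["R"].T@c["t"]
    return o+d*(z-o[2])/d[2]
def tri(c1,p1,c2,p2):
    A=[];b=[]
    for c,p in((c1,p1),(c2,p2)):
        x=(p[0]-c["cx"])/c["fx"];y=(p[1]-c["cy"])/c["fy"]
        for k,q in((0,x),(1,y)):
            A.append(c["R"][k]-q*c["R"][2]); b.append(q*c["t"][2]-c["t"][k])
    X,r,_,_=np.linalg.lstsq(np.array(A),np.array(b),rcond=None); return X
def lids(c,lo,hi,smax,roi):
    p=cv2.GaussianBlur(c["pixels"],(5,5),0); g=p.max(2).astype(int); s=g-p.min(2)
    m=((s<smax)&(g>lo)&(g<hi)).astype(np.uint8)*255
    M=np.zeros_like(m); x0,y0,x1,y1=roi; M[y0:y1,x0:x1]=m[y0:y1,x0:x1]
    M=cv2.morphologyEx(M,cv2.MORPH_CLOSE,np.ones((5,5))); M=cv2.morphologyEx(M,cv2.MORPH_OPEN,np.ones((5,5)))
    return [k for k in cv2.findContours(M,cv2.RETR_EXTERNAL,cv2.CHAIN_APPROX_NONE)[0] if cv2.contourArea(k)>500],M
E
python3 - <<'E'
from h import *
t=bot.read_camera("top"); s=bot.read_camera("side")
print(t["pixels"][299,153],t["pixels"][290,180],t["pixels"][250,430],t["pixels"][255,455]); print(s["pixels"][335,325],s["pixels"][355,325],s["pixels"][170,265])
kt,M=lids(t,48,140,25,(100,200,520,350))
kt=sorted(kt,key=lambda k:k[:,0,0].mean())
for k in kt:
    r=cv2.minAreaRect(k); P=np.array([ray(t,*q,0.061)[:2] for q in cv2.boxPoints(r)])
    e=P[1]-P[0];f=P[2]-P[1]
    L=e if np.linalg.norm(e)>np.linalg.norm(f) else f
    if L[0]<0:L=-L
    print(np.round(r[0],1),cv2.contourArea(k),"c",P.mean(0).round(4),"sz",np.linalg.norm(e).round(4),np.linalg.norm(f).round(4),"yaw",np.arctan2(L[1],L[0]).round(3),
     "reach",np.hypot(*P.mean(0)).round(3))
o=t["pixels"].copy(); cv2.drawContours(o,[cv2.boxPoints(cv2.minAreaRect(k)).astype(int) for k in kt],-1,(0,255,0),1)
cv2.imwrite("pics/m1.png",o[180:360,80:540].repeat(1,0))
E
```

```text
[77 81 78] [17 28 40] [49 51 50] [81 84 82]
[92 95 98] [100 106 108] [90 96 98]
[150.9 298.6] 2961.5 c [0.538  0.2574] sz 0.0824 0.103 yaw 0.373 reach 0.596
[260.4 271.6] 2882.0 c [0.5785 0.0791] sz 0.0796 0.1021 yaw 0.144 reach 0.584
[361.9 276.5] 2893.0 c [ 0.5672 -0.0878] sz 0.1032 0.0799 yaw -0.392 reach 0.574
[452.3 255. ] 2937.0 c [ 0.5997 -0.239 ] sz 0.1027 0.0833 yaw -0.273 reach 0.646
```

View pics/m1.png

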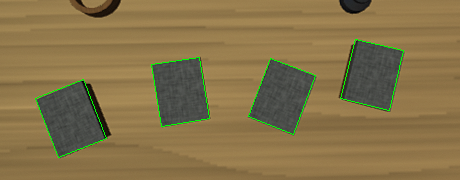

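```bash
cat >> h.py <<'E'
L=[((0.538,0.2574),0.373),((0.5785,0.0791),0.144),((0.5672,-0.0878),-0.392),((0.5997,-0.2385),-0.273)]
def rot(yaw): return (Ro.from_euler("z",yaw-np.pi/2)*Ro.from_euler("x",np.pi)).as_rotvec()
def fz(n=3): return np.mean([bot.current_contact_force()[2] for _ in range(n)])
def probe(i,d=-0.040):
    (x,y),a=L[i]; p=np.array([x+d*np.cos(a),y+d*np.sin(a)])
    bot.goto([*p,0.085],rot(a)); bot.line_to([*p,0.074],max_speed=.05)
    bot.hold(.1); f0=fz(); z=.074; log=[]; zc=None
    while z>.046:
        z-= .001 if zc is None else .0005
        bot.line_to([*p,z],max_speed=.03); f=fz()-f0; e=bot.current_ee_pos()[2]
        if abs(f)>.8:
            if zc is None: zc=e
            log.append((round(e*1e3,2),round(f,1)))
            if abs(f)>5.5 or zc-e>.0045: break
    print(i,"t",round(bot.current_clock(),2),"xy",p.round(3),bot.current_ee_pos()[:2].round(4),"top",zc,log,"max",np.round(bot.current_contact_force(),1))
    bot.line_to([*p,0.085],max_speed=.08)
    return zc
E
python3 - <<'E'
from h import *
for l in L:
    for d in(-.04,0): 
        (x,y),a=l; q=bot.inverse_kinematics([x+d*np.cos(a),y+d*np.sin(a),.06],rot(a)); print(None if q is None else np.round(q,2))
bot.set_gripper(0); print(bot.current_opening(),bot.current_clock())
probe(3); print(bot.current_clock())
E
```

```text
[ 0.23  0.28  1.78 -0.    1.08  1.43]
[ 0.24  0.38  1.66 -0.    1.11  1.44]
[-0.09  0.25  1.81 -0.    1.07  1.34]
[-0.07  0.35  1.7  -0.    1.1   1.36]
[-0.36  0.23  1.84 -0.    1.07  1.6 ]
[-0.36  0.32  1.73 -0.    1.09  1.6 ]
[-0.58  0.4   1.63 -0.    1.11  1.26]
[-0.57  0.49  1.51 -0.    1.15  1.28]
0.008618723582917032 1.6
3 t 7.87 xy [ 0.561 -0.228] [ 0.5612 -0.2277] top 0.0719255773665192 [(np.float64(71.93), np.float64(-1.2)), (np.float64(67.92), np.float64(-1.3)), (np.float64(64.95), np.float64(-1.1))] max [ 0.2 -0.4 -0.7]
8.2667
```

```bash
python3 - <<'E'
from h import *
print(bot.current_ee_pos()); t=bot.current_clock()
print([round(bot.current_contact_force()[2],2) for _ in range(8)],bot.current_clock()-t)
for _ in range(6): bot.hold(.02); print(round(bot.current_contact_force()[2],2),end=" ")
print(bot.current_clock()-t)
E
python3 - <<'E'
s=open('h.py').read()
s=s.replace("def fz(n=3): return np.mean([bot.current_contact_force()[2] for _ in range(n)])",
"""def fz(n=4):
    r=[]
    for _ in range(n): r.append(bot.current_contact_force()[2]); bot.hold(.01)
    return np.mean(r)""").replace("abs(f)>.8","f>1.3").replace("abs(f)>5.5","f>5.5").replace("max_speed=.03","max_speed=.02").replace("z=.074; log","z=.071; bot.line_to([*p,z],max_speed=.03); log").replace("z>.046","z>.044")
open('h.py','w').write(s)
E
```

```text
[ 0.56186661 -0.22816687  0.08621445]
[np.float64(0.15), np.float64(0.15), np.float64(0.15), np.float64(0.15), np.float64(0.15), np.float64(0.15), np.float64(0.15), np.float64(0.15)] 0.0
-0.53 -0.57 0.45 -1.0 -0.16 1.09 0.09999999999999964
```

```bash
sed -i 's/def probe(i,d=-0.040):/def probe(i,d=-0.040,zs=.071):/; s/z=.071;/z=zs;/' h.py
python3 - <<'E'
from h import *
probe(3,zs=.066); print(bot.current_clock())
E
```

```text
3 t 12.37 xy [ 0.561 -0.228] [ 0.5613 -0.2278] top 0.05671315132383635 [(np.float64(56.71), np.float64(5.9))] max [-2.3  0.9  5.6]
12.8833
```

Run:
```python
from h import *
probe(2); probe(1); print(bot.current_clock())
```

```text
2 t 17.71 xy [ 0.53  -0.073] [ 0.5305 -0.0726] top 0.06311923410750926 [(np.float64(63.12), np.float64(1.5)), (np.float64(62.64), np.float64(1.5)), (np.float64(62.12), np.float64(2.6)), (np.float64(61.96), np.float64(5.3)), (np.float64(61.88), np.float64(8.5))] max [-1.8  0.5  8.3]
1 t 23.23 xy [0.539 0.073] [0.5391 0.0734] top 0.0597646571087762 [(np.float64(59.76), np.float64(5.0)), (np.float64(59.72), np.float64(9.1))] max [-3.9  0.5  9.6]
23.7083
```

```bash
sed -i 's/        if f>1.3:/        if VERB: print(round(e*1e3,2),round(f,2),end="; ")\n        if f>1.3:/; 1a VERB=1' h.py
python3 - <<'E'
from h import *
probe(0); print(bot.current_clock()); probe(2,.04,zs=.068); print(bot.current_clock())
E
```

```text
70.0 0.12; 68.93 -0.26; 67.95 0.15; 66.94 -0.3; 65.95 0.17; 64.94 0.3; 63.95 0.23; 62.96 -0.14; 61.95 -0.65; 60.93 0.12; 59.95 -0.29; 58.93 -0.09; 57.94 -0.51; 56.95 -0.27; 56.78 5.25; 56.78 8.82; 0 t 29.72 xy [0.501 0.243] [0.5009 0.2429] top 0.05677665316171926 [(np.float64(56.78), np.float64(5.2)), (np.float64(56.78), np.float64(8.8))] max [-4.6 -1.   8.5]
30.2333
67.03 0.11; 66.0 0.25; 65.0 0.21; 64.08 0.74; 63.09 1.25; 62.1 2.05; 61.81 4.56; 61.74 7.47; 2 t 34.7 xy [ 0.604 -0.103] [ 0.6043 -0.1031] top 0.0620976776302304 [(np.float64(62.1), np.float64(2.0)), (np.float64(61.81), np.float64(4.6)), (np.float64(61.74), np.float64(7.5))] max [-2.7  1.2  7.2]
35.15
```

Run:
```python
from h import *
(x,y),a=L[2]
bot.goto([x,y,.085],rot(a)); bot.line_to([x,y,.068],max_speed=.05); bot.hold(.1); f0=fz()
z=.0665
while z>.0555:
    z-=.0007; bot.line_to([x,y,z],max_speed=.02); f=fz(2)-f0; e=bot.current_ee_pos()
    print(round(z*1e3,1),round(e[2]*1e3,2),round(f,1),end="; ")
    if f>16 and e[2]<.0618: break
bot.hold(.3); print("\n",bot.current_ee_pos(),bot.current_contact_force()-0,f0,bot.current_clock())
cv2.imwrite("pics/s2.png",bot.read_camera("side")["pixels"]); cv2.imwrite("pics/t2.png",bot.read_camera("top")["pixels"])
```

```text
65.8 65.78 -0.4; 65.1 65.24 0.7; 64.4 65.01 4.8; 63.7 64.46 6.8; 63.0 63.82 6.0; 62.3 63.13 6.3; 61.6 62.44 6.2; 60.9 61.71 7.0; 60.2 61.03 7.1; 59.5 60.31 6.0; 58.8 60.24 10.9; 58.1 60.2 15.5; 57.4 60.18 20.0; 
 [ 0.56750403 -0.08790986  0.0601931 ] [-9.28831312  2.57699525 19.68156079] 0.06777265409933508 39.8333
```

View pics/s2.png

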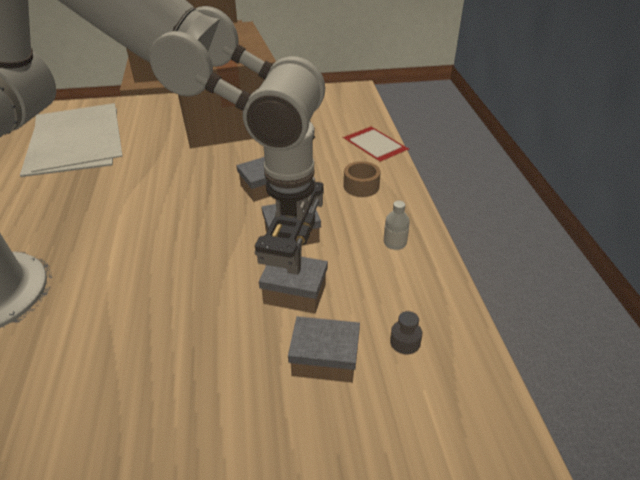

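The side view shows the closed fingertips on the middle of the third lid (around px 293, 272). The tape roll, bottle and paperweight are where they started. The lid sank 65.2 → 60.2 mm and then stopped firm, so I'm handing in.

Run:
```python
from h import *
print(bot.current_contact_force(),bot.current_ee_pos(),bot.current_clock()); bot.job_done()
```

```text
[-8.01073902  2.30904017 20.19512962] [ 0.56748274 -0.08791274  0.06017237] 39.9333
the job is handed in; nothing more can be done
```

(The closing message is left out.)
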